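# Dock the slide crate behind the lip and lock it

### The job

Bring the grey slide crate to the foot of the small docking ramp, lengthwise, and push it up the ramp into the bay under the deck, gently against the sprung buffer, until its rear edge drops behind the lip and it sits level in the pocket. Then swing the cam lever all the way round to lock the crate in, and let go. Leave the dropper bottle, petri dish, tape roll and timer on the worktop where they stand.

Things in the scene. Friction and masses are not known exactly. Their poses are not given: they have to be found in the camera images.
- crate_mid (a point): Centre (half-way up) of the loose open dark-grey plastic crate with a row of glass slides in it: 70 mm long (its x), 56 mm wide (its y), 45 mm high (z up), flat outer faces, same at both ends; 0.35 to 0.6 kg. It starts standing on the worktop in front of the ramp, turned by up to 0.4 rad from the ramp's direction. Can be gripped across its 56 mm width.
- stand: Docking stand, white and metal, fixed. Origin at worktop height on its centre line, under the inner face of the lip; x points level uphill into the bay, y left when looking uphill, z up. In mm: ramp from x = -101 (height 0) straight up (15.8 deg) to x = -16, 24 high; level lip 24 high to x = 0; then the pocket, floor 14 high. The docked crate is level, its rear face at the lip, centre about x = 35.
- ramp_foot (a point): Middle of the ramp's lower edge, stand x = -101 mm, height 0; axes as the stand's. Side guides stand 62 mm apart inside, 14 mm above the ramp, their flared ends begin 16 mm before this point. The crate does not slide back down by itself. As it tips over the lip its rear bottom edge rises some 15 mm: push on the upper half of the rear wall there, or the fingertips slip under it.
- deck_edge (a point): Middle of the lower front edge of the deck over the pocket, stand x = 15 mm, 92 mm high. The deck is 10 mm thick, reaches to x = 99, y = -52 to 52 mm, and carries a fixed pot and bottle up to 225 mm high right behind its edge: an upright tool cannot follow the crate in, so lean it back, away from the bay. The bay is clear up to 92 mm.
- buffer: Black sprung plate at the far end of the pocket, 52 mm wide, 16 to 41 high; origin that of the stand at rest. Its face is 67 mm past the lip and gives 14 mm (1 to 3 N, then rigid). The crate must push it in 3 to 6 mm before its rear edge clears the lip; if not dropped it is pushed back. The rear edge may hang on the fingertips by friction; moving them down lets it drop.
- cam_lever (a joint): Angle of the steel cam lever, rad: 0 = open (handle out to the stand's +y, cam nose along the guide, out of the way), 1.57 = locked against its stop (handle toward the stand's -x, nose across the ramp behind the crate's rear wall). Upright axis at stand x = -10, y = 52 mm; grows counter-clockwise from above. Starts at 0 to 0.25, stays where left, turns with under 2 N. Bar 44 to 56 mm high.
- cam_knob (a point): Middle of the free part of the black upright knob at the end of the lever's handle: 16 mm diameter, from 55 to 78 mm above the worktop, this point 66 mm up; 70 mm from the lever's axis.
- dropper: Bystander: dropper bottle 37 mm across, 100 mm high, on the worktop close to the right of the bay; origin at its underside.
- petri: Bystander: petri dish 61 mm across, 14 mm high, to the left and downhill of the crate; origin at its underside.
- tape: Bystander: roll of tape 75 mm across, 19 mm high, to the left of the ramp; origin at its underside.
- timer: Bystander: timer 66 x 62 x 22 mm, to the left of the bay; origin at its underside.

How it is judged:
By the outcome, as a careful person would: the job done as asked, in the order asked, and still so for the second after the job is handed in, with the robot touching nothing.
It also fails if it takes over 72 s, if anything falls off the work surface, if the arm or the gripper's body presses on something with over 40 N, if the wrist force passes 120 N, or if a joint passes its speed limit or range.

### The arm

A 7-joint arm with a two-finger parallel gripper is mounted at the origin on a cart in front of the work surface, level with it; the furniture and walls round the work are solid. World frame = base frame: x ahead of the robot, y to its left, z up, the work surface at z = 0. Lengths are in m, angles in rad, forces in N, time in s.
With the tool pointing down it reaches from about 0.4 to 0.875 m from the base axis. Payload 6.5 kg.
Tool frame: the origin (TCP) lies on the centre line of the jaws, within the pads' length; the fingertips stand 22 mm ahead of it and the grasp point (between the pads) lies 3 mm ahead of it (bot.nose_length is the distance from the TCP to the fingertips, in m); z points along the fingers, y is the direction in which the jaws open and shut (so a half turn about z gives the same grasp; the last joint's range is limited). The gripper opens to 88 mm and grips with 3 to 60 N. Pads are 18 mm wide; open, the fingers measure 123 mm over their backs; the gripper's body (75 mm by 187 mm) begins 45 mm behind the grasp point.
Start: joints at [1.204, 0.536, -0.004, 1.538, 0.003, 1.067, -0.071], TCP at [0.193, -0.621, 0.261] pointing down, gripper open.
Joint ranges: [-2.7, 2.7], [-0.37, 2.16], [-1.27, 1.26], [0.24, 2.4], [-1.31, 4.45], [0.19, 1.91], [-2.76, 2.76]. Speed limits (rad/s): [2.39, 2.39, 3.14, 3.14, 3.14, 3.14, 3.14].

### API

Orientations are given as a unit quaternion [w, x, y, z].
In Python, from cell import bot gives the robot as it stands. The module is installed in compiled form; this text tells all that it offers.
- The arm moves only by the shell command python3 -m pendant 'ROWS' [OPENING] [FORCE]. ROWS is JSON, a list of rows, each a list of 6 numbers: the shift along the world's x, y, z in cm, then the turn, a rotation vector about the world's x, y, z in degrees. In form: [[x, y, z, wx, wy, wz], ...]. A call has 1 to 5 rows; each row is the pose to reach, as a shift and turn from the pose measured when the call began; what a row does not reach only later rows make up. A row lasts 1/8 s, in which the tool goes at most 62.5 mm and 10.7 degrees, less where a joint would pass 70% of its speed; a pose out of reach is approached as far as the arm can. A call with a gripper value outside its range is refused whole. OPENING is the opening, from 0 (shut) to 1 (fully open), set as the call begins (- or left out, the last holds). The fingers move at their own pace and stop on an object; FORCE is the grip in N (left out, the last holds). Time passes only in rows, so rows that repeat a pose let the fingers close. It gives the time, the measured TCP pose, the force and the opening at its end, in the units of the state.
- bot.get_state(): the state, without advancing time (a new reading comes with each control period).
- bot.grab_frame(name): name is "side" or "top"; returns a dict with "pixels" (420x560x3 uint8, red, green, blue), "fx", "fy", "cx", "cy" (pixels), "dist" ([k1, k2, p1, p2, k3] as OpenCV has them; the pictures are not rectified), "rvec" (rotation vector, rad) and "tvec" (3), from world to camera coordinates, as OpenCV has them. Camera axes: x right, y down, z forward; pixel columns grow to the right and rows downward; lengths in m; the calibration is good to about 2 mm. A picture is of the moment at which its call begins. There is no depth.
- bot.hand_in(): hands the job in, once; it reports no verdict.
The state is a dict: "clock": time; "joint_positions": joint angles; "dq": joint speeds; "joint_torque": joint torques, N m; "ee_pos": TCP position; "eef_rot": TCP orientation; "ft_force": force on the tool from outside, world axes, zero at the start; "torque": the same for the moment, N m; "finger_gap": finger opening in m.
Only numpy, scipy, OpenCV 4.12 (cv2) and the standard library are available. Lean on these libraries where they do the work, as an engineer would, in place of code of your own. Each camera call takes 0.05 s, during which the arm holds its last target. There are 200 camera calls.

## Working session

There is one attempt and no reset: what is moved stays moved. The work goes in short steps, Python scripts to look and compute and a shell command to move; the robot and the scene stay as the last step left them, time stands still between calls to the robot, and variables do not carry over. Pictures are saved under pics/ and viewed, about 8 in all and at most 12, crops included, and the job is handed in when it is done.

```bash
mkdir -p pics
cat > h.py <<'E'
import numpy as np, cv2
from cell import bot
def grab(n,save=None):
    f=bot.grab_frame(n); 
    if save: cv2.imwrite('pics/'+save,f['pixels'][:,:,::-1])
    return f
def K(f): return np.array([[f['fx'],0,f['cx']],[0,f['fy'],f['cy']],[0,0,1.]])
def ray(f,uv):
    p=cv2.undistortPoints(np.array(uv,float).reshape(-1,1,2),K(f),np.array(f['dist'])).reshape(-1,2)
    R=cv2.Rodrigues(np.array(f['rvec'],float))[0]; t=np.array(f['tvec'],float).reshape(3)
    return -R.T@t, np.c_[p,np.ones(len(p))]@R
def onz(f,uv,z):
    o,d=ray(f,uv); return o+d*((z-o[2])/d[:,2])[:,None]
def proj(f,P):
    return cv2.projectPoints(np.array(P,float).reshape(-1,1,3),np.array(f['rvec'],float),np.array(f['tvec'],float),K(f),np.array(f['dist']))[0].reshape(-1,2)
E
python3 - <<'E'
from h import *
for n in('top','side'):
    f=grab(n,n+'0.png'); print(n,ray(f,[[280,210]]))
print(bot.get_state(), bot.nose_length)
a=cv2.imread('pics/top0.png')
E
```

```text
top (array([0.4323033 , 0.09164459, 0.9357923 ]), array([[ 0.0741964 ,  0.01554712, -0.99716334]]))
side (array([ 0.27546165, -0.65215453,  0.48045268]), array([[ 0.24478489,  0.84480451, -0.47584929]]))
{'clock': 0.1, 'joint_positions': array([ 1.20375831,  0.53710507, -0.00442308,  1.53871216,  0.00262989,
        1.06728933, -0.07116708]), 'dq': array([ 0.00069961, -0.00182171, -0.00046282, -0.00201641, -0.00081402,
       -0.00062819, -0.00108491]), 'joint_torque': array([ 1.91685525e-03, -5.72084391e+01,  9.93399695e-01, -2.52233666e+01,
       -5.62178227e-02,  1.35233774e-02,  4.95298787e-05]), 'ee_pos': array([ 0.19243891, -0.62034817,  0.25994155]), 'eef_rot': array([-7.31413258e-04,  9.88700182e-01,  1.49904571e-01, -1.84563519e-04]), 'ft_force': array([-0.06139876,  0.22121217, -0.5486636 ]), 'torque': array([-0.00714813, -0.01324078,  0.01206556]), 'finger_gap': 0.08793124318555126} 0.022
```

View pics/top0.png

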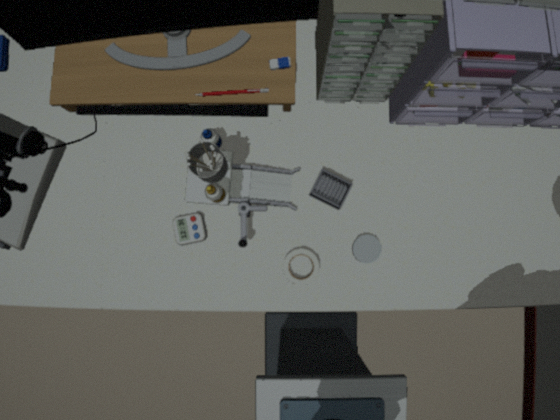

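View pics/side0.png

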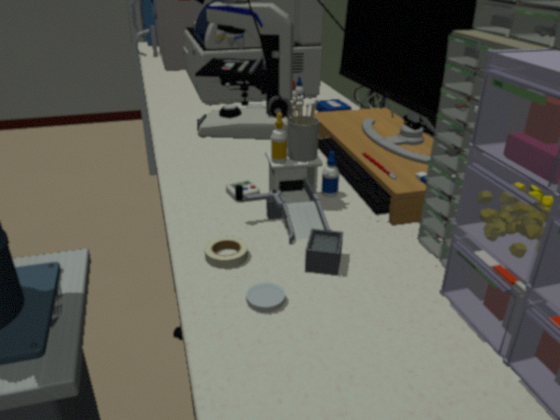

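The top view shows the ramp foot near (293,187) with uphill to image left, the crate at (330,188), the lever knob at (243,242), the dish at (367,248), tape at (301,265), the timer at (189,229) and the dropper at (210,138). The side view shows the crate at (324,250) in front of the ramp. I'll zoom in to measure.

Run:
```python
from h import *
a=cv2.imread('pics/top0.png')[125:265,180:350]
a=cv2.resize(a,None,fx=4.5,fy=4.2857,interpolation=cv2.INTER_CUBIC)
a=cv2.convertScaleAbs(a,alpha=1.5)
cv2.imwrite('pics/c1.png',a)
```

```text
(no output)
```

View pics/c1.png

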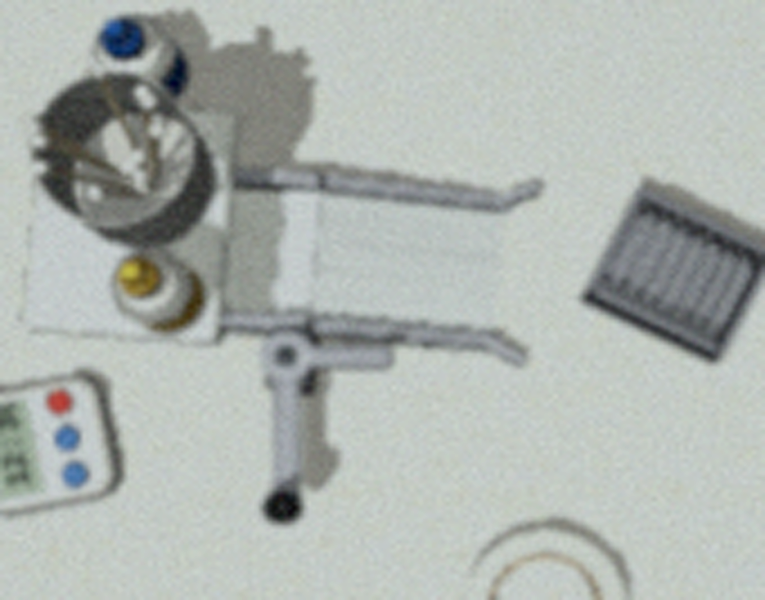

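Run:
```python
from h import *
f=grab('top')
def W(c,z):
    c=np.array(c,float); uv=np.c_[180+c[:,0]/4.5,125+c[:,1]/4.2857]-0.0
    return onz(f,uv,z)[:,:2]*1000
np.set_printoptions(precision=1,suppress=True)
print('deck edge',W([[237,118],[217,343],[25,328]],.102))
print('lip outer',W([[322,190],[311,318]],.024)); print('lip inner',W([[285,190],[275,312]],.024))
print('foot',W([[502,208],[495,322]],0))
print('axis',W([[287,355]],.056),'knob',W([[283,506]],.078))
c=W([[645,180],[768,248],[725,335],[597,275]],.045);print('crate top',c,c.mean(0))
c=W([[716,360],[585,297]],.0);print('crate near bottom',c)
# masks
g=f['pixels'].astype(int).max(2)
```

```text
deck edge [[604.6 194.5]
 [504.2 202.2]
 [511.3 283.8]]
lip outer [[584.9 164.5]
 [522.7 169.4]]
lip inner [[585.  181.6]
 [525.7 185.9]]
foot [[579.3  81.5]
 [522.7  85.1]]
axis [[502.4 177.2]] knob [[432.7 176.7]]
crate top [[585.3  17.6]
 [552.7 -37.1]
 [511.7 -17.2]
 [540.3  39.7]] [547.5   0.8]
crate near bottom [[503.4 -18.2]
 [534.8  42.8]]
```

```bash
python3 -m pendant '[[3,5.2,0,0,0,4],[6,10.4,0,0,0,8],[9,15.6,0,0,0,12],[12,20.8,0,0,0,16],[15,26,0,0,0,20]]' 1 
python3 -m pendant '[[3,5.2,-1,0,0,5],[6,10.4,-2,0,0,10],[9,15.6,-4,0,0,15],[12,20.8,-6,0,0,20],[15,26,-8,0,0,25]]'
python3 - <<'E'
from h import *
from scipy.spatial.transform import Rotation as R
np.set_printoptions(precision=1,suppress=True)
f=grab('top','t1.png')
def W(c,z):
    c=np.array(c,float); uv=np.c_[180+c[:,0]/4.5,125+c[:,1]/4.2857]
    return onz(f,uv,z)[:,:2]*1000
print('guides',W([[320,181],[315,325]],.038),W([[500,201],[487,339]],.014))
s=bot.get_state();q=s['eef_rot'];r=R.from_quat(np.r_[q[1:],q[0]]).as_matrix();print(s['ee_pos']*1000,r,np.degrees(np.arctan2(r[1,1],r[0,1])),s['joint_positions'])
# crate dark mask in original
a=cv2.imread('pics/top0.png').max(2); m=np.zeros_like(a); m[160:215,305:358]=(a[160:215,305:358]<120)
cs=max(cv2.findContours(m,0,1)[0],key=cv2.contourArea); b=cv2.boxPoints(cv2.minAreaRect(cs));print(b,'\n',onz(f,b,.03)[:,:2]*1000, onz(f,b,.03)[:,:2].mean(0)*1000)
E
```

```text
clock: 0.78
ee_pos: [0.3431, -0.3586, 0.2601]
eef_rot: [-0.0, 0.947, 0.32, -0.0]
ft_force: [1.6, -1.0, -0.4]
finger_gap: 0.0884
clock: 1.4
ee_pos: [0.4927, -0.099, 0.1803]
eef_rot: [-0.0, 0.855, 0.519, -0.0]
ft_force: [0.8, -1.2, 0.4]
finger_gap: 0.0882
guides [[586.9 164.3]
 [518.  166.4]] [[580.6  82.5]
 [513.1  88.9]]
[495.4 -89.8 178.7] [[ 0.4  0.9  0. ]
 [ 0.9 -0.4  0. ]
 [ 0.  -0.  -1. ]] -26.741257842176857 [ 0.4  0.4 -0.4  2.   0.2  0.8 -0.6]
[[307.4 195.2]
 [323.  164. ]
 [354.6 179.8]
 [339.  211. ]] 
 [[529.7  49.7]
 [594.1  17. ]
 [561.1 -47.5]
 [497.1 -14.4]] [545.5   1.2]
```

```bash
python3 -m pendant '[[2.6,4.5,-2,0,0,0],[5.1,9,-4,0,0,-0.5],[5.1,9,-8,0,0,-0.5],[5.1,9,-11,0,0,-0.5],[5.1,9,-12,0,0,-0.5]]' 1
python3 - <<'E'
from h import *
grab('top','t2.png'); f=grab('side','s2.png'); print(bot.get_state()['ee_pos'])
u=proj(f,[.546,0,.03])[0].astype(int);print(u)
a=cv2.imread('pics/s2.png')[160:310,220:420];cv2.imwrite('pics/c2.png',cv2.resize(a,None,fx=4,fy=4,interpolation=cv2.INTER_CUBIC))
E
```

```text
clock: 2.08
ee_pos: [0.5451, -0.0, 0.057]
eef_rot: [-0.003, 0.854, 0.521, 0.0]
ft_force: [0.4, -0.1, -0.3]
finger_gap: 0.088
[ 5.45853904e-01 -8.13270647e-05  5.81417937e-02]
[325 247]
```

View pics/c2.png

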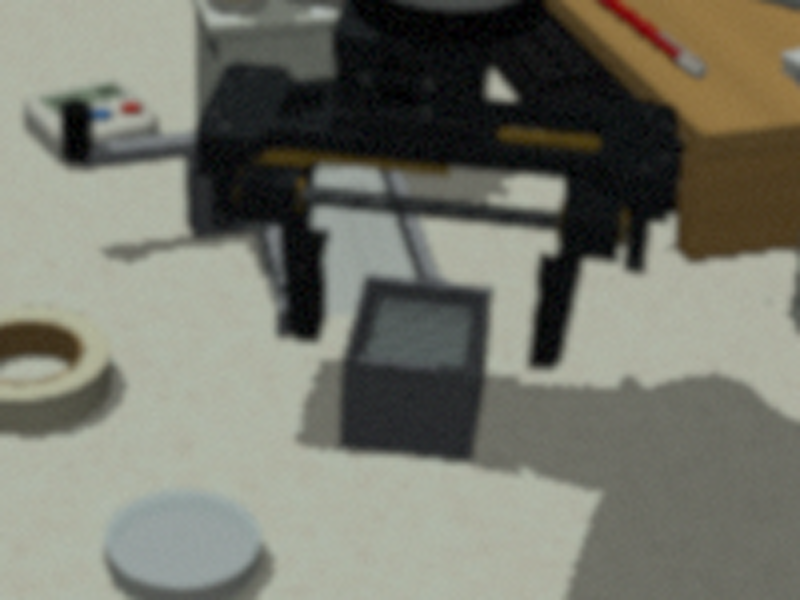

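The side view shows the open fingers straddling the crate about evenly, at (300,290) and (555,310) in the crop, with nothing else in the way. I'll go down, grip, lift slightly, turn and carry.

```bash
python3 -m pendant '[[0.1,0,-0.8,0,0,0],[0.1,0,-1.6,0,0,0],[0.1,0,-1.6,0,0,0]]'
python3 -m pendant '[[0,0,0,0,0,0],[0,0,0,0,0,0],[0,0,0,0,0,0],[0,0,0,0,0,0]]' 0.4 20
python3 -m pendant '[[0,0,0.5,0,0,0],[0,0,0.5,0,0,8],[-0.1,1.5,0.5,0,0,16],[-0.1,3,0.5,0,0,23.2],[-0.2,4.5,0.5,0,0,23.2]]'
python3 - <<'E'
from h import *
from scipy.spatial.transform import Rotation as R
s=bot.get_state();q=s['eef_rot'];r=R.from_quat(np.r_[q[1:],q[0]]).as_matrix();print(s['ee_pos']*1000,np.degrees(np.arctan2(r[1,1],r[0,1])),s['finger_gap'],s['ft_force'])
grab('top','t3.png');grab('side','s3.png')
a=cv2.imread('pics/s3.png')[160:310,220:420];cv2.imwrite('pics/c3.png',cv2.resize(a,None,fx=4,fy=4,interpolation=cv2.INTER_CUBIC))
E
```

```text
clock: 2.55
ee_pos: [0.5466, -0.0002, 0.0419]
eef_rot: [-0.003, 0.854, 0.52, 0.001]
ft_force: [0.2, -0.3, 0.1]
finger_gap: 0.0881
clock: 3.05
ee_pos: [0.5453, 0.0005, 0.0419]
eef_rot: [-0.004, 0.854, 0.521, -0.0]
ft_force: [-5.0, 1.8, 3.8]
finger_gap: 0.0557
clock: 3.68
ee_pos: [0.5435, 0.0456, 0.0467]
eef_rot: [-0.004, 0.732, 0.681, -0.001]
ft_force: [-0.3, -0.3, -3.9]
finger_gap: 0.0558
[543.53484289  45.55508611  46.74912087] -4.151296490927189 0.05582435293859173 [-0.32950805 -0.25924895 -3.91348937]
```

View pics/c3.png

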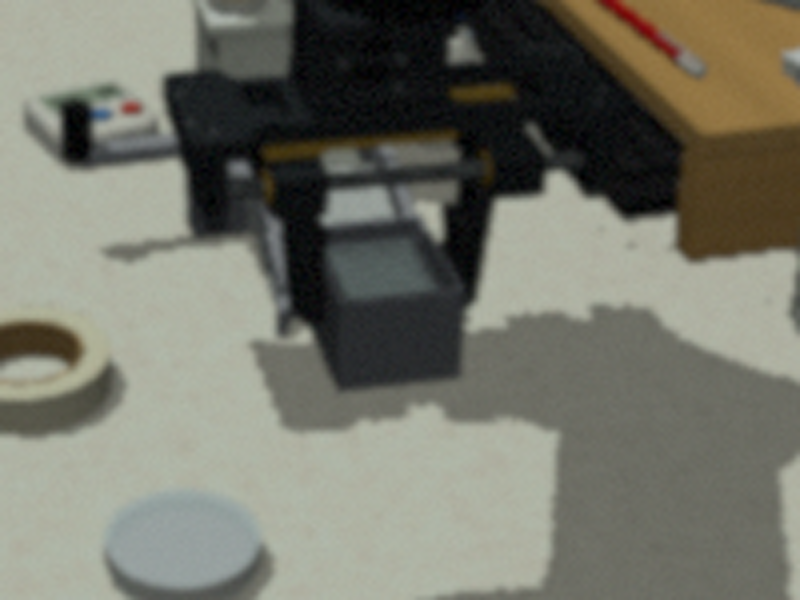

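The side view shows the crate held and in line with the ramp, its rear face near (400,340) in the crop and its front between the flares. I'll set it down, release and back off.

```bash
python3 -m pendant '[[0,0,-0.3,0,0,0],[0,0,-0.5,0,0,0],[0,0,-0.5,0,0,0]]'
python3 -m pendant '[[0,0,0,0,0,0],[0,0,0,0,0,0],[0,0,3,0,0,0],[0,-4,7,0,0,0],[0,-10,9,0,0,0]]' 0.9
python3 -m pendant '[[0,-3,0,7,0,0],[0,-6,0,14,0,0],[0,-9,0,21,0,0],[0,-9,0,28,0,0],[0,-9,0,35,0,0]]' 0
python3 - <<'E'
from h import *
from scipy.spatial.transform import Rotation as R
np.set_printoptions(precision=2,suppress=True)
s=bot.get_state();q=s['eef_rot'];r=R.from_quat(np.r_[q[1:],q[0]]).as_matrix();print(s['ee_pos']*1000,r,s['joint_positions'])
f=grab('top','t4.png');grab('side','s4.png')
b=cv2.imread('pics/t4.png')[125:265,180:350]
b=cv2.resize(b,None,fx=4.5,fy=4.2857,interpolation=cv2.INTER_CUBIC)
cv2.imwrite('pics/c4.png',cv2.convertScaleAbs(b,alpha=1.5))
E
```

```text
clock: 4.15
ee_pos: [0.5433, 0.0471, 0.0419]
eef_rot: [-0.004, 0.732, 0.681, -0.0]
ft_force: [-0.3, -0.1, -2.7]
finger_gap: 0.0555
clock: 4.78
ee_pos: [0.5449, -0.0511, 0.1341]
eef_rot: [-0.003, 0.731, 0.683, 0.001]
ft_force: [1.1, -1.2, -0.1]
finger_gap: 0.0793
clock: 5.4
ee_pos: [0.5451, -0.1425, 0.1345]
eef_rot: [-0.223, 0.696, 0.65, 0.209]
ft_force: [-0.4, 0.9, 0.7]
finger_gap: 0.0316
[ 545.14 -142.54  134.51] [[ 0.07  1.    0.  ]
 [ 0.81 -0.06  0.58]
 [ 0.58 -0.04 -0.81]] [ 0.97  0.89 -0.76  1.66 -0.01  1.    0.29]
```

View pics/c4.png

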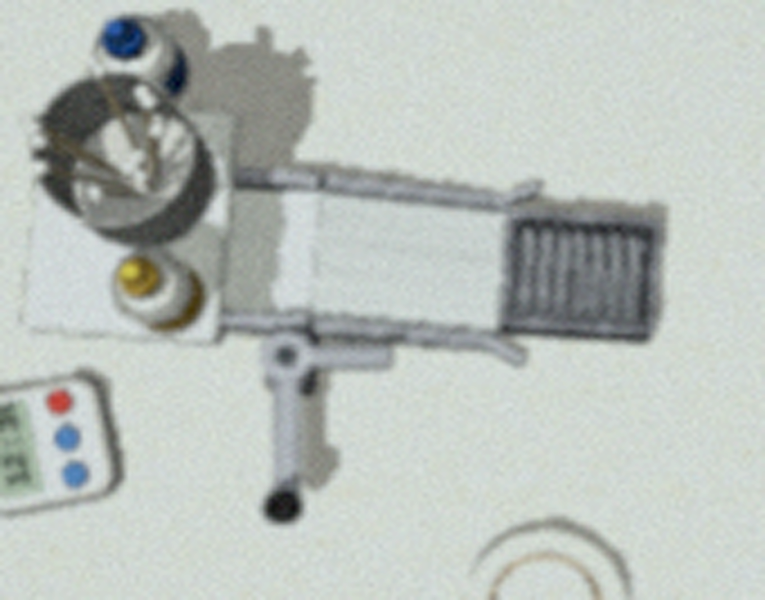

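The picture shows the crate square and centred at the ramp foot: rim at (500–660, 205–340) in the crop, between the flares. I'll lean the closed fingers further back, to about 42°, and come down behind the rear wall.

```bash
python3 -m pendant '[[-0.2,2,-3,7,0,0],[-0.4,5,-5,7,0,0],[-0.5,8,-7,7,0,0],[-0.6,10.2,-9.4,7,0,0],[-0.6,10.2,-9.4,7,0,0]]' 0
cat > st.py <<'E'
from h import *
from scipy.spatial.transform import Rotation as R
np.set_printoptions(precision=1,suppress=True)
def st():
    s=bot.get_state();q=s['eef_rot'];r=R.from_quat(np.r_[q[1:],q[0]]).as_matrix()
    p=s['ee_pos']*1000; c=p+22*r[:,2]+9*r[:,0]
    d=c-[554,183.5,0]; ex=np.array([.07,.9976]);ey=np.array([-.9976,.07])
    print('tcp',p,'contact stand',d[:2]@ex,d[:2]@ey,c[2],'F',s['ft_force'],'lean',np.degrees(np.arctan2(r[1,2],-r[2,2])),'gap',s['finger_gap'],'t',s['clock'])
if __name__=='__main__': st(); print(bot.get_state()['joint_positions'])
E
python3 st.py
```

```text
clock: 6.12
ee_pos: [0.5368, -0.04, 0.0378]
eef_rot: [-0.267, 0.682, 0.636, 0.245]
ft_force: [-0.2, -0.3, -0.4]
finger_gap: 0.0006
tcp [536.8 -40.   37.8] contact stand -202.7142415280736 2.4736826317711635 27.593538576026397 F [-0.2 -0.3 -0.4] lean 42.45241557009838 gap 0.0005720078483862942 t 6.125
[ 0.9  1.1 -0.8  1.8 -0.   0.8  0.3]
```

```bash
python3 -m pendant '[[0.25,1.5,0.2,0,0,0],[0.35,2.6,0.2,0,0,0],[0.45,3.6,0.2,0,0,0],[0.5,4.6,0.2,0,0,0],[0.6,5.6,0.2,0,0,0]]'; python3 st.py
python3 -m pendant '[[0.05,0.8,0,0,0,0],[0.1,1.6,0,0,0,0],[0.15,2.4,0,0,0,0],[0.2,3.2,0.1,0,0,0],[0.25,4,0.2,0,0,0]]'; python3 st.py
python3 - <<'E'
from h import *
grab('top','t5.png');grab('side','s5.png')
b=cv2.imread('pics/t5.png')[125:265,180:350]
a=cv2.imread('pics/s5.png')[140:280,220:390]
r=lambda a:cv2.resize(a,(399,600) if 0 else (400,330),interpolation=cv2.INTER_CUBIC)
cv2.imwrite('pics/c5.png',np.hstack([cv2.convertScaleAbs(r(b),alpha=1.4),cv2.convertScaleAbs(r(a),alpha=1.4)]))
E
```

```text
clock: 6.75
ee_pos: [0.5444, 0.0139, 0.0401]
eef_rot: [-0.264, 0.683, 0.635, 0.245]
ft_force: [-0.2, -8.1, 5.1]
finger_gap: 0.0007
tcp [544.4  13.9  40.1] contact stand -148.46794468795989 -1.4269350494155788 29.883792498613563 F [-0.2 -8.1  5.1] lean 42.26834027666546 gap 0.0007200995893075224 t 6.75
[ 0.8  1.1 -0.8  1.8 -0.1  0.7  0.3]
clock: 7.38
ee_pos: [0.5469, 0.054, 0.042]
eef_rot: [-0.264, 0.683, 0.635, 0.245]
ft_force: [0.5, -2.6, -1.2]
finger_gap: 0.0001
tcp [546.9  54.   42. ] contact stand -108.29965067125984 -1.131659535308834 31.710825437089156 F [ 0.5 -2.6 -1.2] lean 42.231999197942514 gap 7.594444022255957e-05 t 7.375
[ 0.8  1.1 -0.8  1.8 -0.1  0.6  0.2]
```

View pics/c5.png

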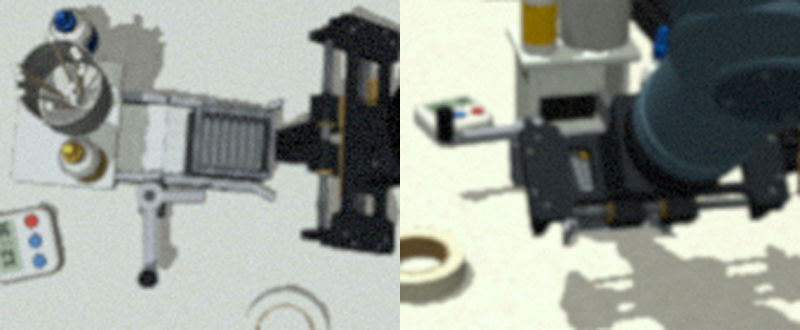

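The left (top) view shows the crate going squarely up between the guides, with the rim at (190–270, 110–180) and the fingers centred behind it. In the right (side) view the arm hides the crate. Next I'll push up to the tipping point, raising the contact.

```bash
python3 -m pendant '[[0,0.6,0.25,0,0,0],[0.05,1.2,0.5,0,0,0],[0.1,1.8,0.75,0,0,0],[0.1,2.4,1.0,0,0,0],[0.15,3.0,1.25,0,0,0]]'; python3 st.py
python3 -m pendant '[[0,0.6,0.3,0,0,0],[0.05,1.2,0.6,0,0,0],[0.1,1.8,0.9,0,0,0],[0.1,2.2,1.1,0,0,0],[0.15,2.6,1.3,0,0,0]]'; python3 st.py
python3 -m pendant '[[0,0.4,0.1,0,0,0],[0.05,0.8,0.2,0,0,0],[0.1,1.2,0.2,0,0,0],[0.1,1.6,0.2,0,0,0],[0.15,2,0.2,0,0,0]]'; python3 st.py
python3 - <<'E'
from h import *
grab('top','t6.png');grab('side','s6.png')
b=cv2.imread('pics/t6.png')[125:265,180:350]
a=cv2.imread('pics/s6.png')[140:280,220:390]
r=lambda a:cv2.resize(a,(400,330),interpolation=cv2.INTER_CUBIC)
cv2.imwrite('pics/c6.png',np.hstack([cv2.convertScaleAbs(r(b),alpha=1.4),cv2.convertScaleAbs(r(a),alpha=1.4)]))
E
```

```text
clock: 8.1
ee_pos: [0.5482, 0.0857, 0.0552]
eef_rot: [-0.265, 0.682, 0.636, 0.245]
ft_force: [0.7, -3.2, 0.2]
finger_gap: 0.0006
tcp [548.2  85.7  55.2] contact stand -76.57483670804248 -0.17018834779990827 45.00203737088291 F [ 0.7 -3.2  0.2] lean 42.312281877458084 gap 0.0005795497395404659 t 8.1
[ 0.7  1.  -0.8  1.8 -0.1  0.6  0.2]
clock: 8.72
ee_pos: [0.5495, 0.1121, 0.0683]
eef_rot: [-0.265, 0.682, 0.636, 0.245]
ft_force: [0.1, -3.1, 1.0]
finger_gap: 0.0005
tcp [549.5 112.1  68.3] contact stand -50.11935694221978 0.3653495693558897 58.11267325980094 F [ 0.1 -3.1  1. ] lean 42.32314648527031 gap 0.0004932117919803584 t 8.725
[ 0.7  1.  -0.8  1.9 -0.1  0.6  0.1]
clock: 9.35
ee_pos: [0.551, 0.1326, 0.0705]
eef_rot: [-0.265, 0.682, 0.636, 0.245]
ft_force: [0.5, -3.4, 2.2]
finger_gap: 0.0005
tcp [551.  132.6  70.5] contact stand -29.563027980159884 0.3791063630554642 60.28925953037898 F [ 0.5 -3.4  2.2] lean 42.34454271628197 gap 0.0005047924788551666 t 9.35
[ 0.7  1.  -0.8  1.9 -0.1  0.6  0.1]
```

View pics/c6.png

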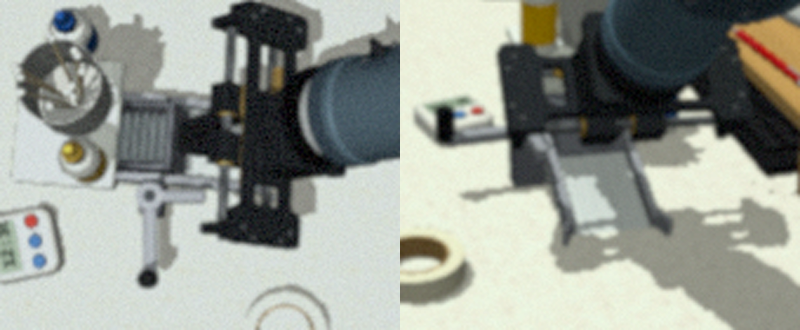

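The left view shows the crate partly under the deck, rim (115–180, 95–175), and the fingers centred. The body clears the lever, whose knob is at (148,278). I'll carry on more slowly.

```bash
python3 -m pendant '[[0,0.4,0,0,0,0],[0.05,0.8,0,0,0,0],[0.1,1.2,0,0,0,0],[0.1,1.6,0,0,0,0],[0.15,2,0,0,0,0]]'; python3 st.py
python3 -m pendant '[[0,0.2,0,0,0,0],[0,0.4,0,0,0,0],[0.05,0.6,0,0,0,0],[0.05,0.8,0,0,0,0],[0.05,0.8,0,0,0,0]]'; python3 st.py
```

```text
clock: 10.07
ee_pos: [0.5519, 0.1535, 0.0704]
eef_rot: [-0.266, 0.682, 0.636, 0.245]
ft_force: [-0.4, -3.0, -0.1]
finger_gap: 0.0004
tcp [551.9 153.5  70.4] contact stand -8.650051006754989 0.9217545952427936 60.23922219736516 F [-0.4 -3.  -0.1] lean 42.36865853956273 gap 0.0003786928630170735 t 10.075
[ 0.6  1.  -0.8  1.9 -0.1  0.5  0.1]
clock: 10.7
ee_pos: [0.5523, 0.1617, 0.0705]
eef_rot: [-0.266, 0.682, 0.636, 0.245]
ft_force: [0.2, -2.6, 0.4]
finger_gap: 0.0005
tcp [552.3 161.7  70.5] contact stand -0.3787577967413268 1.1272171198901626 60.2625564410876 F [ 0.2 -2.6  0.4] lean 42.37804759404689 gap 0.0004920027431653886 t 10.7
[ 0.6  1.  -0.8  1.9 -0.1  0.5  0.1]
```

```bash
python3 -m pendant '[[0,0.1,0,0,0,0],[0,0.2,0,0,0,0],[0,0.2,0,0,0,0]]'; python3 st.py
python3 -m pendant '[[0,0.1,0,0,0,0],[0,0.2,0,0,0,0],[0,0.2,0,0,0,0]]'; python3 st.py
python3 - <<'E'
from h import *
grab('top','t7.png');grab('side','s7.png')
b=cv2.imread('pics/t7.png')[125:265,180:350]
a=cv2.imread('pics/s7.png')[140:280,220:390]
r=lambda a:cv2.resize(a,(400,330),interpolation=cv2.INTER_CUBIC)
cv2.imwrite('pics/c7.png',np.hstack([cv2.convertScaleAbs(r(b),alpha=1.4),cv2.convertScaleAbs(r(a),alpha=1.4)]))
E
```

```text
clock: 11.08
ee_pos: [0.5525, 0.1635, 0.0704]
eef_rot: [-0.265, 0.682, 0.636, 0.245]
ft_force: [-0.1, -4.5, 1.8]
finger_gap: 0.0001
tcp [552.5 163.5  70.4] contact stand 1.3569007810707536 1.0848765278901589 60.21929701826924 F [-0.1 -4.5  1.8] lean 42.35845837906538 gap 0.00013127947002784687 t 11.075
[ 0.6  1.  -0.8  1.9 -0.1  0.5  0.1]
clock: 11.45
ee_pos: [0.5526, 0.1652, 0.0704]
eef_rot: [-0.265, 0.682, 0.636, 0.245]
ft_force: [-0.5, -5.2, 1.1]
finger_gap: 0.0008
tcp [552.6 165.2  70.4] contact stand 3.065964457752333 1.0713655101562927 60.1362477829166 F [-0.5 -5.2  1.1] lean 42.33802906373036 gap 0.0007685917811000352 t 11.45
[ 0.6  1.  -0.8  1.9 -0.1  0.5  0.1]
```

View pics/c7.png

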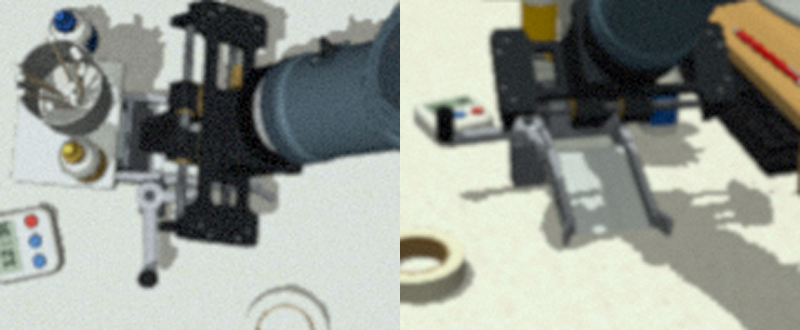

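The left view shows the crate's visible rim behind the deck edge at (118–150, 95–175), with the fingers just short of the deck. The force is rising against the buffer. I'll go a little further and then move the tips down.

```bash
python3 -m pendant '[[0,0.1,0,0,0,0],[0,0.2,0,0,0,0],[0,0.2,0,0,0,0]]'; python3 st.py
python3 -m pendant '[[0,0,-0.2,0,0,0],[0,0,-0.4,0,0,0],[0,0,-0.6,0,0,0],[0,0,-0.6,0,0,0]]'; python3 st.py
```

```text
clock: 11.92
ee_pos: [0.5527, 0.1667, 0.0702]
eef_rot: [-0.265, 0.682, 0.636, 0.245]
ft_force: [0.1, -5.1, 2.1]
finger_gap: 0.0006
tcp [552.7 166.7  70.2] contact stand 4.62048608465392 1.0435401926360126 60.01427057073269 F [ 0.1 -5.1  2.1] lean 42.313054776963234 gap 0.0006329828342593395 t 11.925
[ 0.6  1.  -0.8  1.9 -0.1  0.5  0.1]
clock: 12.42
ee_pos: [0.5526, 0.1662, 0.0638]
eef_rot: [-0.265, 0.682, 0.636, 0.245]
ft_force: [-0.1, -5.2, 0.2]
finger_gap: 0.0004
tcp [552.6 166.2  63.8] contact stand 4.098737430495088 1.0747401063083795 53.55791736140162 F [-0.1 -5.2  0.2] lean 42.278283233816346 gap 0.0004269771365233493 t 12.425
[ 0.6  1.  -0.8  1.9 -0.1  0.5  0.1]
```

```bash
python3 -m pendant '[[0,0.1,0,0,0,0],[0,0.3,0,0,0,0],[0,0.3,0,0,0,0]]'; python3 st.py
python3 -m pendant '[[0,0,-0.2,0,0,0],[0,0,-0.4,0,0,0],[0,0,-0.6,0,0,0],[0,0,-0.6,0,0,0]]'; python3 st.py
python3 -m pendant '[[0,-0.1,0,0,0,0],[0,-0.2,0,0,0,0],[0,-0.2,0,0,0,0]]'; python3 st.py
python3 -m pendant '[[0,-0.1,0,0,0,0],[0,-0.2,0,0,0,0],[0,-0.2,0,0,0,0]]'; python3 st.py
```

```text
clock: 12.8
ee_pos: [0.5527, 0.1687, 0.0635]
eef_rot: [-0.265, 0.683, 0.636, 0.244]
ft_force: [0.2, -4.6, 0.9]
finger_gap: 0.0005
tcp [552.7 168.7  63.5] contact stand 6.5645192701102015 1.2186753024258814 53.23411851088733 F [ 0.2 -4.6  0.9] lean 42.237247828423804 gap 0.0005088334433790988 t 12.8
[ 0.6  1.  -0.8  1.9 -0.1  0.5  0.1]
clock: 13.3
ee_pos: [0.5526, 0.1679, 0.0568]
eef_rot: [-0.264, 0.683, 0.636, 0.244]
ft_force: [-0.0, -4.8, -0.5]
finger_gap: 0.0007
tcp [552.6 167.9  56.8] contact stand 5.796215812871431 1.2012643812409367 46.56825875739382 F [-0.  -4.8 -0.5] lean 42.18262685989181 gap 0.0007465776908239753 t 13.3
[ 0.6  1.  -0.8  1.9 -0.1  0.5  0.1]
clock: 13.68
ee_pos: [0.5522, 0.166, 0.0567]
eef_rot: [-0.265, 0.683, 0.636, 0.244]
ft_force: [-1.3, -3.2, -1.2]
finger_gap: 0.0003
tcp [552.2 166.   56.7] contact stand 3.8448162064796625 1.490514971721191 46.4447103730972 F [-1.3 -3.2 -1.2] lean 42.18696547721792 gap 0.00031784393890866756 t 13.675
[ 0.6  1.  -0.8  1.9 -0.1  0.5  0.1]
clock: 14.05
ee_pos: [0.5521, 0.1644, 0.0569]
eef_rot: [-0.265, 0.683, 0.636, 0.244]
ft_force: [-1.3, -1.6, -1.5]
finger_gap: 0.0007
tcp [552.1 164.4  56.9] contact stand 2.196335089218405 1.4877539371237396 46.68000735617506 F [-1.3 -1.6 -1.5] lean 42.21685315834421 gap 0.0006702059546098097 t 14.05
[ 0.6  1.  -0.8  1.9 -0.1  0.5  0.1]
```

```bash
python3 -m pendant '[[0,-0.1,0,0,0,0],[0,-0.2,0,0,0,0],[0,-0.2,0,0,0,0]]'; python3 st.py
python3 -m pendant '[[0,-0.8,0,0,0,0],[0,-3,0.5,0,0,0],[-0.4,-6,2.5,0,0,0],[-0.8,-9,6,0,0,0],[-1,-12,10,0,0,0]]'; python3 st.py
python3 -m pendant '[[0,-2,2,0,0,0],[-1,-5,5,0,0,0],[-2,-10,8,0,0,0]]'
python3 - <<'E'
from h import *
grab('top','t8.png');grab('side','s8.png')
b=cv2.imread('pics/t8.png')[145:220,200:300]
a=cv2.imread('pics/s8.png')[165:245,255:345]
r=lambda a:cv2.resize(a,(400,330),interpolation=cv2.INTER_CUBIC)
cv2.imwrite('pics/c8.png',np.hstack([cv2.convertScaleAbs(r(b),alpha=1.4),cv2.convertScaleAbs(r(a),alpha=1.4)]))
E
```

```text
clock: 14.42
ee_pos: [0.5522, 0.1626, 0.0572]
eef_rot: [-0.265, 0.683, 0.636, 0.244]
ft_force: [0.8, 0.5, -0.4]
finger_gap: 0.0004
tcp [552.2 162.6  57.2] contact stand 0.48571152092263586 1.2903626220185764 46.934482308857326 F [ 0.8  0.5 -0.4] lean 42.242241128329326 gap 0.00044758767649308767 t 14.425
[ 0.6  1.  -0.8  1.9 -0.1  0.5  0.1]
clock: 15.05
ee_pos: [0.5416, 0.0411, 0.1579]
eef_rot: [-0.265, 0.683, 0.636, 0.244]
ft_force: [0.9, -0.8, 0.1]
finger_gap: 0.0003
tcp [541.6  41.1 157.9] contact stand -121.52351040198947 3.3236724472228016 147.59921660405746 F [ 0.9 -0.8  0.1] lean 42.247122941485834 gap 0.00025435161645867885 t 15.05
[ 0.8  0.9 -0.9  1.8 -0.1  0.8  0.2]
clock: 15.42
ee_pos: [0.5207, -0.0589, 0.2392]
eef_rot: [-0.266, 0.682, 0.636, 0.244]
ft_force: [0.0, 0.9, 0.2]
finger_gap: 0.0007
```

View pics/c8.png

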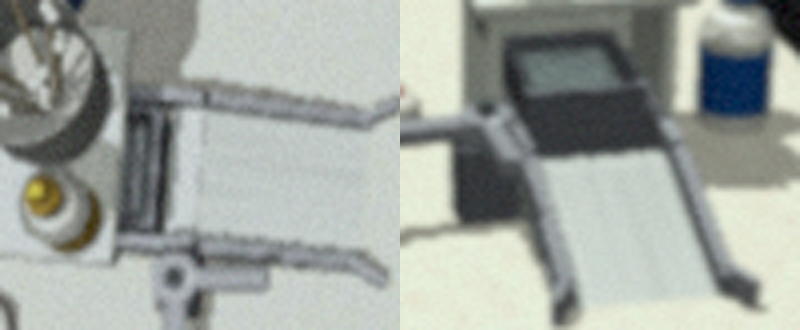

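The side crop shows the crate under the deck, with the rear wall from about (515,95)–(640,85) at the top to (530,155)–(665,150) at the bottom. The top view shows the lip strip free in front of the rim. I'll check the rear edges against the docked and undocked geometry.

Run:
```python
from h import *
np.set_printoptions(precision=1,suppress=True)
def S(x,y,z): return [.554+.00007*x-.0009976*y,.1835+.0009976*x+.00007*y,z/1000]
ft=grab('top');fs=grab('side','s9.png')
for nm,P in dict(rim_docked=[S(0,28,59),S(0,-28,59)],rim_onlip=[S(-3,28,69),S(-3,-28,69)],lipin=[S(0,28,24),S(0,-28,24)],lipout=[S(-16,28,24),S(-16,-28,24)],deckedge=[S(15,-52,92),S(15,52,92)]).items():
    t=(proj(ft,P)-[200,145])*[4,4.4]; s=(proj(fs,P)-[255,165])*[400/90,330/80]
    print(nm,'top',t.ravel(),'side',s.ravel())
```

```text
rim_docked top [158.1 223.7 166.6 101.1] side [129.1  91.4 250.5  81.9]
rim_onlip top [162.1 221.8 170.6  97.8] side [130.8  75.2 253.1  65.8]
lipin top [165.3 231.6 173.4 113.6] side [128.2 156.  247.5 146. ]
lipout top [196.2 233.8 204.1 115.7] side [135.8 171.1 256.7 160.8]
deckedge top [132.5  32.5 115.8 268.4] side [296.    3.6  69.8  19.7]
```

The rim in the side view matches the docked prediction (92/82 against about 99/88 observed; still on the lip it would read 75/66). The buffer force also vanished with the rear at the lip, so the crate is docked. Next is the lever: upright tool, jaws at −45°, above the knob at about (433,177).

Run:
```python
from h import *
from scipy.spatial.transform import Rotation as R
np.set_printoptions(precision=2,suppress=True)
s=bot.get_state();q=s['eef_rot'];r0=R.from_quat(np.r_[q[1:],q[0]])
a=np.radians(-45);y=np.array([np.cos(a),np.sin(a),0]);z=np.array([0,0,-1.]);x=np.cross(y,z)
T=R.from_matrix(np.c_[x,y,z]); d=(T*r0.inv()).as_rotvec(degrees=True);print(d,np.linalg.norm(d),(np.array([.433,.177,.17])-s['ee_pos'])*100)
f=grab('top'); 
a=f['pixels'].astype(int).max(2)[225:255,225:262]; m=(a<60).astype(np.uint8)
n,_,st,c=cv2.connectedComponentsWithStats(m); print(st,c); k=1+st[1:,4].argmax(); print('knob',onz(f,[c[k]+[225,225]],.075)*1000)
```

```text
[-40.42  14.87 -38.86] 58.005924958133384 [-8.88 23.73 -6.8 ]
[[   0    0   37   30 1067]
 [  14   14    8    8   43]] [[18.02 14.37]
 [17.4  17.6 ]]
knob [[433.55 177.91  75.  ]]
```

```bash
python3 -m pendant '[[-3,1,0,-6.7,2.5,-6.5],[-6,3,0,-13.5,5,-13],[-8.8,6,0,-20,7.4,-19.5],[-8.8,11,0,-27,10,-26],[-8.8,16,0,-33.7,12.4,-32.4]]' 0.5
python3 - <<'E'
from h import *
from scipy.spatial.transform import Rotation as R
np.set_printoptions(precision=2,suppress=True)
s=bot.get_state();q=s['eef_rot'];r0=R.from_quat(np.r_[q[1:],q[0]])
a=np.radians(-45);y=np.array([np.cos(a),np.sin(a),0]);z=np.array([0,0,-1.]);x=np.cross(y,z)
T=R.from_matrix(np.c_[x,y,z]); d=(T*r0.inv()).as_rotvec(degrees=True);print(d,(np.array([.4335,.1775,.15])-s['ee_pos'])*100,s['joint_positions'],s['ft_force'])
E
```

```text
clock: 16.3
ee_pos: [0.432, 0.0743, 0.236]
eef_rot: [-0.079, 0.88, 0.465, 0.061]
ft_force: [1.6, -0.2, -0.6]
finger_gap: 0.0437
[-11.01   2.98 -10.69] [ 0.15 10.32 -8.6 ] [ 0.53  0.28 -0.76  2.1   0.01  0.76 -0.81] [ 1.6  -0.15 -0.56]
```

```bash
python3 -m pendant '[[0.1,5,-2,-5.5,1.5,-5.3],[0.15,10.3,-4,-11,3,-10.7],[0.15,10.3,-8,-11,3,-10.7],[0.15,10.3,-8.6,-11,3,-10.7]]'
python3 st.py
python3 - <<'E'
from h import *
f=grab('side','s10.png');g=grab('top','t10.png')
a=cv2.imread('pics/s10.png')[110:230,190:340];b=cv2.imread('pics/t10.png')[145:275,170:320]
r=lambda a:cv2.resize(a,(400,330),interpolation=cv2.INTER_CUBIC)
cv2.imwrite('pics/c10.png',np.hstack([cv2.convertScaleAbs(r(b),alpha=1.5),cv2.convertScaleAbs(r(a),alpha=1.5)]))
E
```

```text
clock: 16.8
ee_pos: [0.4288, 0.1829, 0.1468]
eef_rot: [-0.002, 0.922, 0.388, -0.003]
ft_force: [0.0, -0.3, 0.1]
finger_gap: 0.0438
tcp [428.8 182.9 146.8] contact stand -2.4952602950136336 119.21885010599239 124.7366761714335 F [ 0.  -0.3  0.1] lean 0.026432261123348243 gap 0.04383338035843162 t 16.8
[-0.   0.5 -0.6  2.1  0.4  0.7 -1.6]
```

View pics/c10.png

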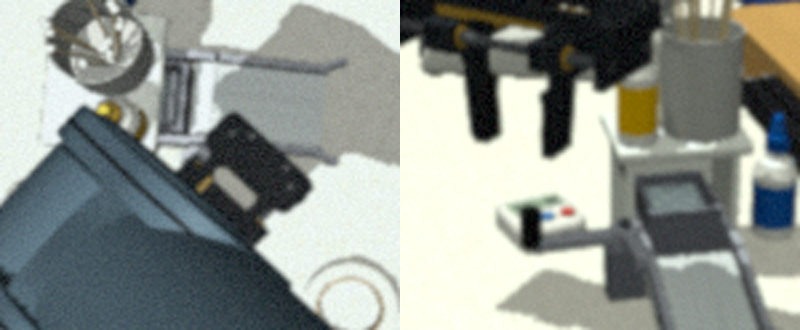

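Left view: the tool is over the knob, and the wrist comes near the deck bottle at (115,115) in the crop. Right view: the fingers are well above the knob at (530,228), with the gripper body left of the bottle at (637,110). I'll lean the tool 20° about the jaw axis, away from the deck, before going down.

```bash
python3 -m pendant '[[0,-0.5,0,7,-7,0],[0.1,-0.9,0,14.1,-14.1,0],[0.1,-0.9,0,14.1,-14.1,0]]'
python3 st.py
python3 - <<'E'
from h import *
# link pixels vs bottle in side view: proj of knob and both pads' tips for check
print((np.array([.430,.174,.083])-bot.get_state()['ee_pos'])*100)
E
```

```text
clock: 17.27
ee_pos: [0.4307, 0.1645, 0.1482]
eef_rot: [-0.065, 0.911, 0.377, 0.157]
ft_force: [0.4, -0.3, -0.9]
finger_gap: 0.0441
tcp [430.7 164.5 148.2] contact stand -15.600872532789626 111.23382504694304 130.47164443086092 F [ 0.4 -0.3 -0.9] lean 14.069804846297716 gap 0.04407697638756399 t 17.275
[ 0.2  0.4 -0.6  2.3  0.4  0.2 -1.5]
[-0.07492254  0.94673871 -6.5198329 ]
```

```bash
python3 -m pendant '[[0,0.5,-1,-2,2,0],[0,1.1,-2,-5,5,0],[0,1.1,-3.5,-5,5,0],[0,1.1,-3.5,-5,5,0]]'
python3 st.py
python3 - <<'E'
from h import *
from scipy.spatial.transform import Rotation as R
s=bot.get_state();q=s['eef_rot'];r=R.from_quat(np.r_[q[1:],q[0]]).as_matrix();z=r[:,2]
print(z,r[:,1],'delta so pad line at knob z=.068', (np.array([.4335,.1777,.068])-s['ee_pos']-z*(.014/-z[2]))*100)
E
```

```text
clock: 17.77
ee_pos: [0.4314, 0.1756, 0.1133]
eef_rot: [-0.041, 0.919, 0.38, 0.099]
ft_force: [-0.0, -0.7, 0.1]
finger_gap: 0.0439
tcp [431.4 175.6 113.3] contact stand -6.339767062976962 112.85425883964314 93.76761255359762 F [-0.  -0.7  0.1] lean 8.75531079933426 gap 0.043892012551248215 t 17.775
[-0.   0.5 -0.5  2.2  0.5  0.3 -1.6]
[ 0.15146495  0.15045884 -0.97694447] [ 7.06576716e-01 -7.07636224e-01  5.64500436e-04] delta so pad line at knob z=.068 [-1.01956506e-02 -7.77454704e-04 -3.13389558e+00]
```

Already aligned; now straight down and close gently.

```bash
python3 -m pendant '[[0,0,-1,0,0,0],[0,0,-2,0,0,0],[0,0,-3.1,0,0,0],[0,0,-3.1,0,0,0]]'; python3 st.py
python3 -m pendant '[[0,0,0,0,0,0],[0,0,0,0,0,0],[0,0,0,0,0,0],[0,0,0,0,0,0],[0,0,0,0,0,0]]' 0 10; python3 st.py
```

```text
clock: 18.27
ee_pos: [0.4307, 0.1753, 0.0814]
eef_rot: [-0.041, 0.919, 0.38, 0.098]
ft_force: [-0.6, -0.3, 0.2]
finger_gap: 0.0445
tcp [430.7 175.3  81.4] contact stand -6.673079456498957 113.56134186728578 61.801999881057796 F [-0.6 -0.3  0.2] lean 8.69912242401747 gap 0.04447128866061273 t 18.275
[-0.1  0.5 -0.4  2.3  0.5  0.2 -1.7]
clock: 18.9
ee_pos: [0.4303, 0.1754, 0.0815]
eef_rot: [-0.041, 0.919, 0.381, 0.098]
ft_force: [-3.8, 0.6, 5.1]
finger_gap: 0.0154
tcp [430.3 175.4  81.5] contact stand -6.622289634988571 114.0014317806197 61.86188870929184 F [-3.8  0.6  5.1] lean 8.69547469904356 gap 0.015362709653732242 t 18.9
[-0.1  0.5 -0.4  2.3  0.5  0.2 -1.7]
```

```bash
python3 -m pendant '[[0.1,-1.2,0,0,0,0],[0.4,-2.4,0,0,0,0],[0.9,-3.5,0,0,0,0],[1.6,-4.5,0,0,0,0],[1.6,-4.5,0,0,0,0]]'; python3 st.py
```

```text
clock: 19.52
ee_pos: [0.4461, 0.129, 0.0811]
eef_rot: [-0.04, 0.919, 0.38, 0.097]
ft_force: [-3.1, -2.7, 3.5]
finger_gap: 0.0153
tcp [446.1 129.   81.1] contact stand -51.809487015314 95.06185353337159 61.51676624821719 F [-3.1 -2.7  3.5] lean 8.602958751212114 gap 0.015335220004564236 t 19.525
[ 0.1  0.5 -0.5  2.2  0.5  0.3 -1.6]
```

```bash
python3 -m pendant '[[0.9,-0.8,0,0,0,0],[1.9,-1.5,0,0,0,0],[3.0,-2.0,0,0,0,0],[4.1,-2.4,0,0,0,0],[4.6,-2.5,0,0,0,0]]'; python3 st.py
python3 -m pendant '[[0.3,0,0,0,0,0],[0.5,0,0,0,0,0],[0.5,0,0,0,0,0]]'; python3 st.py
```

```text
clock: 20.15
ee_pos: [0.4927, 0.1039, 0.081]
eef_rot: [-0.04, 0.919, 0.379, 0.097]
ft_force: [-12.3, 1.4, 7.1]
finger_gap: 0.0155
tcp [492.7 103.9  81. ] contact stand -73.58834905693756 46.747601062484804 61.39754897322898 F [-12.3   1.4   7.1] lean 8.618766242370743 gap 0.015534159109245023 t 20.15
[ 0.2  0.6 -0.5  2.1  0.5  0.3 -1.5]
clock: 20.52
ee_pos: [0.4936, 0.1046, 0.0801]
eef_rot: [-0.041, 0.919, 0.38, 0.094]
ft_force: [-15.5, 1.0, 9.7]
finger_gap: 0.0154
tcp [493.6 104.6  80.1] contact stand -72.86153490417176 46.08439684800496 60.36844727395372 F [-15.5   1.    9.7] lean 8.551576979621508 gap 0.015391262371332546 t 20.525
[ 0.2  0.6 -0.5  2.1  0.5  0.3 -1.5]
```

```bash
python3 -m pendant '[[0,0,0,0,0,0],[0,0,0,0,0,0],[0,0,0,0,0,0],[0,0,0,0,0,0]]' 0.5; python3 st.py
python3 -m pendant '[[0,0,1,0,0,0],[0,0,3,0,0,0],[0,-1,7,0,0,0],[-1,-6,11,0,0,0],[-2,-12,13,0,0,0]]'
python3 -m pendant '[[-1,-6,1,0,0,0],[-2,-12,1,0,0,0],[-3,-18,1,0,0,0]]'
python3 - <<'E'
from h import *
f=grab('side','s11.png');g=grab('top','t11.png')
a=cv2.imread('pics/s11.png')[130:320,190:380];b=cv2.imread('pics/t11.png')[120:290,170:390]
r=lambda a:cv2.resize(a,(400,400),interpolation=cv2.INTER_CUBIC)
cv2.imwrite('pics/c11.png',np.hstack([cv2.convertScaleAbs(cv2.resize(b,(400,400),interpolation=cv2.INTER_CUBIC),alpha=1.5),cv2.convertScaleAbs(r(a),alpha=1.5)]))
E
python3 st.py
```

```text
clock: 21.02
ee_pos: [0.4942, 0.1044, 0.0802]
eef_rot: [-0.041, 0.919, 0.38, 0.094]
ft_force: [-0.3, -0.7, -0.3]
finger_gap: 0.0439
tcp [494.2 104.4  80.2] contact stand -72.97483579028803 45.49039468178658 60.52377561282724 F [-0.3 -0.7 -0.3] lean 8.55081256287688 gap 0.04391744247755316 t 21.025
[ 0.2  0.6 -0.5  2.1  0.5  0.3 -1.5]
clock: 21.65
ee_pos: [0.4755, -0.0124, 0.2116]
eef_rot: [-0.04, 0.918, 0.382, 0.096]
ft_force: [0.9, -1.9, -0.4]
finger_gap: 0.0441
clock: 22.02
ee_pos: [0.445, -0.1946, 0.2227]
eef_rot: [-0.04, 0.919, 0.381, 0.096]
ft_force: [1.1, -0.9, 0.8]
finger_gap: 0.0444
tcp [ 444.  -200.   221.7] contact stand -380.30002002451704 74.08870733509798 202.0375727163372 F [ 1.2  0.  -0.7] lean 8.333058674856286 gap 0.044088296924083045 t 22.125
[ 1.1  0.4 -0.8  2.   0.2  0.8 -0.6]
```

View pics/c11.png

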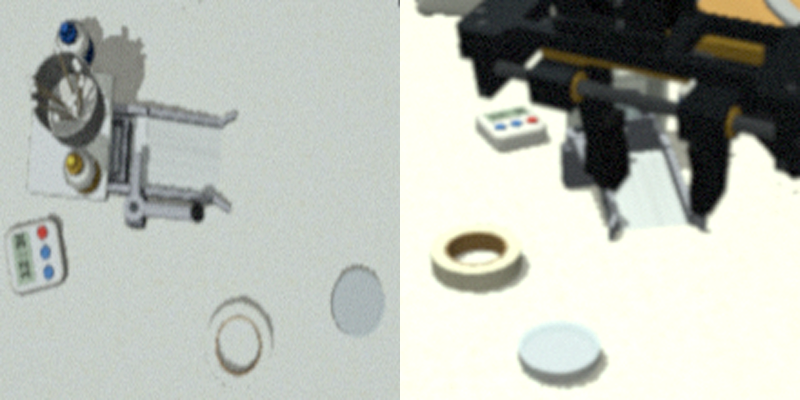

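The final top view shows the lever swung round: knob at (197,211), nose across the ramp behind the crate at (140,165). The bystanders are where they were. I'll check the lever angle numerically, then hand in.

Run:
```python
from h import *
f=grab('top'); a=f['pixels'].astype(int).max(2)[200:220,265:290]; m=(a<55).astype(np.uint8)
n,_,st,c=cv2.connectedComponentsWithStats(m); k=1+st[1:,4].argmax(); p=onz(f,[c[k]+[265,200]],.075)[0]*1000
print(p,st[k],'angle',np.arctan2(p[1]-177.2,p[0]-502.4)-np.radians(176)+2*np.pi)
d=cv2.absdiff(cv2.imread('pics/top0.png'),cv2.imread('pics/t11.png')).max(2)
for n,(u,v) in dict(dropper=(210,138),petri=(367,248),tape=(301,265),timer=(189,229)).items(): print(n,(d[v-17:v+17,u-17:u+17]>60).sum())
bot.hand_in()
```

```text
[498.76169259 109.04259722  75.        ] [ 9  5  8  9 52] angle 1.5872791565103643
dropper 0
petri 0
tape 0
timer 0
the job is handed in; nothing more can be done
```

The crate is docked in the bay, the lever is locked, and I handed the job in at about 22 s on the robot clock, with nothing touched by the robot.

**What I did:** I carried the crate to the ramp foot and set it down in line with the ramp. I pushed it up with closed fingers leaning back 42°, pressing on the buffer with about 5 N, until it dropped behind the lip. Then I gripped the knob, swung the lever to its stop, let go and backed away.

**Last checks:**
- **Crate:** with the tool withdrawn, the force fell to zero with the fingers at the lip, so the crate was not being pushed back. Its rear rim in the side view matched the docked height, a little lower than predicted and well below where it would be still resting on the lip. I made that check before locking the lever. Afterwards the gripper partly hid the crate in the side view, and the top view showed the nose across behind it.
- **Lever:** measured at about 1.59 rad from the picture, where locked is 1.57. It met its stop at about 15 N.
- **Bystanders:** a patch of the top view over each of the four showed no change from the start.

**Didn't go as planned:** the planned 20° tool lean at the lever ran into a joint limit, so I used about 12° instead. While pushing, I could not tell from the forces when the crate dropped, so I only confirmed it after withdrawing.

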